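# Make up a candle kit and a wedged wine-service kit

### The job

Make up two kits from the stock on the chest: the white candle, upright, and the matchbox, lying flat, both on the floor of the low flat brown tray; and in the pale rack a row of the wing corkscrew at one end (either), the wooden-crowned stopper next to it, both standing up with the corkscrew's two arms across the row. Last of all drive the blue-painted wooden wedge, tapered foot down, into the gap left at the rack's other end until it is fully down on the rack's floor and locks the row. Leave the grey-crowned stopper, the red candle and the tasting glass where they stand, without bumping them, and let go of everything.

Things in the scene. Friction and masses are not known exactly. Their poses are not given: they have to be found in the camera images.
- gift_tray: Fixed low tray of brown wood, 120 (its x) x 170 (its y) mm outside, 108 x 158 inside; floor top 5 mm and rim top 11 mm above the chest. Origin at the centre of its underside, z up. It holds the candle kit.
- service_rack: Fixed waxed (slippery) pale wood rack for a row along its y. Outside 90 (x) x 126 (y) mm, inside 78 x 110 (y -55 to 55); floor top z = 6, side walls 14 high, the middle 50 mm of each end wall 34 high. Origin: centre of the underside. Corkscrew bell 44 + stopper 30 + wedge 32 fill 106 of its 110 mm: the wedge's taper pushes the others along, with under 25 N.
- corkscrew: Silver wing corkscrew standing on its round bell (44 mm across, 29 high), 125 mm tall, rigid, 0.19 kg; origin at the centre of its underside. Folded arms reach y = +-33 mm (lowest z = 10). On top a wooden bar handle 14 mm thick, 56 long along y, centre z = 119: pinch it across x. In the rack its y lies along the rack's x. It is in the way of low grasps beside it: put the stopper in before it.
- wood_stopper: Bottle stopper with a brown wooden ball crown, standing firmly on its crown (flat foot 25 mm across) with the cork up, 56 mm tall. Round: collar and crown 30 mm across up to z = 34, then the cork, 21 mm across, z = 34 to 56: pinch the cork. Origin at the centre of its underside, z up.
- grey_stopper: The same stopper with a grey metal crown. Not wanted: stays where it stands.
- white_candle: White unlit pillar candle, round, about 57 mm across (up to 62 with wax drips), 62 mm tall; origin at the centre of its underside, z up.
- matchbox: Red-brown closed matchbox lying flat, 36 (x) x 54 (y) x 16 (z) mm; origin at the centre of its underside, z up.
- wedge: Blue-painted wooden wedge standing on its narrow foot, 32 (x) x 54 (y) x 46 (z) mm; over the lowest 20 mm it tapers to a foot about 18 mm thick in x. Origin at the centre of the foot. In the rack its x lies along the rack's y (either way round). Grip it across y (54 mm), above the rack's side walls. 0.04 to 0.09 kg.
- red_candle: Red pillar candle, 57 mm across, 100 mm tall; bystander, stays where it stands. Origin at the centre of its underside.
- tasting_glass: Empty stemmed tasting glass, 64 mm across, 155 mm tall; bystander, stays where it stands. Origin at the centre of its underside.
Mind the look-alikes: they are no part of the job. What is shaped like the wood_stopper but orange is not meant. Of the things shaped like the white_candle, the white one is meant.

How it is judged:
By the outcome, as a careful person would: the job done as asked, in the order asked, and still so for the second after the job is handed in, with the robot touching nothing.
It also fails if it takes over 131 s, if anything falls off the work surface, if the arm or the gripper's body presses on something with over 40 N, if the wrist force passes 120 N, or if a joint passes its speed limit or range.

### The arm

A 7-joint arm with a two-finger parallel gripper is mounted at the origin on a cart in front of the work surface, level with it; the furniture and walls round the work are solid. World frame = base frame: x ahead of the robot, y to its left, z up, the work surface at z = 0. Lengths are in m, angles in rad, forces in N, time in s.
With the tool pointing down it reaches from about 0.425 to 0.825 m from the base axis. Payload 3.6 kg.
Tool frame: the origin (TCP) lies midway between the tips of the shut fingers; the grasp point (between the pads) lies 19 mm behind it; z points along the fingers, y is the direction in which the jaws open and shut (so a half turn about z gives the same grasp; the last joint's range is limited). The gripper opens to 93 mm and grips with 3 to 60 N. Pads are 15 mm wide; open, the fingers measure 128 mm over their backs; the gripper's body (75 mm by 188 mm) begins 65 mm behind the grasp point.
Start: joints at [-1.208, 0.615, -0.013, 1.423, 0.008, 1.103, -0.04], TCP at [0.247, 0.601, 0.219] pointing down, gripper open.
Joint ranges: [-3.12, 3.12], [-0.3, 2.06], [-1.34, 1.32], [0.26, 2.42], [-1.36, 4.5], [0.01, 1.98], [-2.84, 2.84]. Speed limits (rad/s): [2.79, 2.79, 3.14, 3.14, 3.14, 3.14, 3.14].

### API

Orientations are given as a rotation vector (axis times angle).
In Python, from workcell import bot, imaging gives the robot as it stands. Calls block until the motion is done:
- bot.movep(position, orientation): joint-space move of the TCP to a pose.
- bot.move_linear(position, ori=None, feed=0.15, stop_force=None): straight line of the TCP; ori=None keeps the orientation; feed is the mean speed in m/s. With stop_force (N) it stops when the force on the tool has changed by that much, and returns True; else False.
- bot.movej(angles): joint-space move.
- bot.move_gripper(opening, f_grip=None): opening from 0.0 (shut) to 1.0 (fully open); f_grip is the grip in N (None keeps the last); returns when the fingers have stopped.
- bot.wait(seconds).
- bot.solve_ik(position, orientation): joint angles nearest the present ones, or None.
- bot.sense(): the state.
- imaging.snapshot(name): name is "side" or "top"; returns a dict with "img" (480x640x3 uint8, red, green, blue), "range_z" (480x640 float32, m along the optical axis (not along the pixel's ray), 0 where there is no reading), "mtx" (3x3 intrinsics, pixels), "extrinsics" (4x4, takes a point from camera to world coordinates). Camera axes: x right, y up, looking along -z (the intrinsics and any distortion apply to the point x, -y, -z); pixel columns grow to the right and rows downward; lengths in m; the calibration is good to about 2 mm. A picture is of the moment at which its call begins.
A pose or a line that the arm cannot do raises bot.Unreachable and nothing moves.
- bot.job_done(): hands the job in, once; it reports no verdict.
The state is a dict: "time": time; "joint_pos": joint angles; "qd": joint speeds; "tau": joint torques, N m; "ee_pos": TCP position; "ee_rot": TCP orientation; "ft_force": force on the tool from outside, world axes, zero at the start; "wrist_torque": the same for the moment, N m; "gripper_width": opening from 0.0 (shut) to 1.0 (fully open).
Only numpy, scipy, OpenCV 4.12 (cv2) and the standard library are available. Lean on these libraries where they do the work, as an engineer would, in place of code of your own. Each camera call takes 0.05 s, during which the arm holds its last target. There are 200 camera calls.

## Working session

There is one attempt and no reset: what is moved stays moved. The work goes in short steps, each a Python script; the robot and the scene stay as the last script left them, time stands still between calls to the robot, and variables do not carry over. Pictures are saved under pics/ and viewed, about 12 in all and at most 16, crops included, and the job is handed in when it is done.

```bash
ls; mkdir -p pics; python3 - <<'E'
from workcell import bot, imaging
import cv2,numpy as np
for n in("top","side"):
    s=imaging.snapshot(n); np.savez(f"pics/{n}0.npz",**s); cv2.imwrite(f"pics/{n}0.png",s["img"][:,:,::-1]); print(n,s["mtx"].tolist(),s["extrinsics"].round(4).tolist(),[k for k in s])
print(bot.sense())
E
```

```text
pics
top [[548.6435358990017, 0.0, 309.17649078217516], [0.0, 548.6435358990017, 248.71693737407267], [0.0, 0.0, 1.0]] [[-0.0121, 0.9902, -0.1395, 0.3354], [-0.9997, -0.0149, -0.0192, -0.0052], [-0.0211, 0.1392, 0.99, 1.1705], [0.0, 0.0, 0.0, 1.0]] ['img', 'range_z', 'mtx', 'extrinsics']
side [[569.3975454268945, 0.0, 309.1788339350801], [0.0, 569.3975454268945, 249.2015558242725], [0.0, 0.0, 1.0]] [[0.9858, 0.1141, -0.123, 0.3436], [-0.1669, 0.5949, -0.7863, -0.8761], [-0.0165, 0.7956, 0.6055, 0.7385], [0.0, 0.0, 0.0, 1.0]] ['img', 'range_z', 'mtx', 'extrinsics']
{'time': 0.1, 'joint_pos': array([-1.20751352,  0.61583515, -0.0126167 ,  1.4247198 ,  0.00810397,
        1.10340377, -0.04040232]), 'qd': array([-0.00079837, -0.0023683 , -0.00043322, -0.0042727 ,  0.00081348,
        0.00218897,  0.00140633]), 'tau': array([ 9.75951807e-04, -4.60043693e+01,  2.09903643e-01, -1.66246247e+01,
       -6.12390926e-02,  1.69055129e-02,  1.18234329e-04]), 'ee_pos': array([0.24671315, 0.60059392, 0.21759505]), 'ee_rot': array([-0.60821957, -3.08172698,  0.00357786]), 'ft_force': array([-0.11605286,  0.51373235, -0.48074606]), 'wrist_torque': array([-0.02051492, -0.03333842,  0.03648487]), 'gripper_width': 1.0050470855465619}
```

View pics/top0.png

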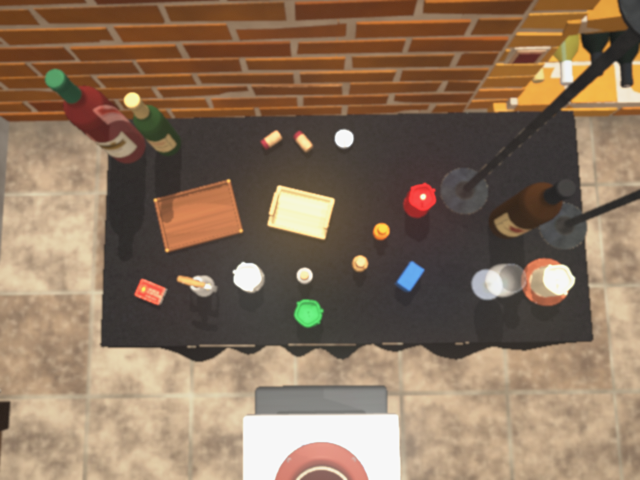

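View pics/side0.png

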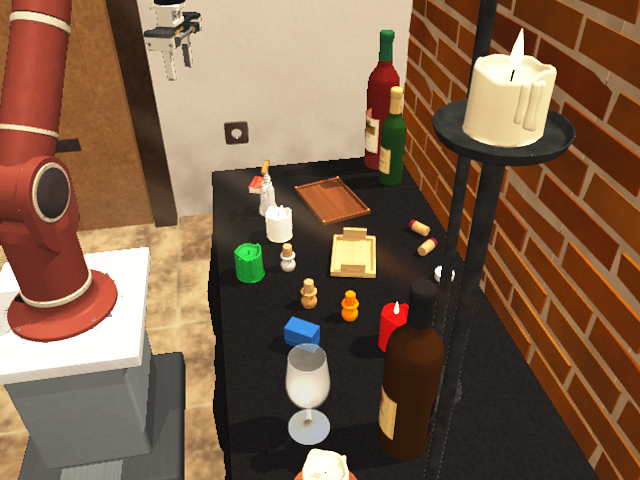

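Top view: corkscrew (203,285), matchbox (151,291), white candle (248,277), tray (198,215), rack (301,213), wedge (410,277), red candle (420,200), glass (490,284). There are three stopper-shaped things: (304,275) grey/white crown, (360,263) brown, (381,231) orange. The brown one fits. There are two low candles: (248,277) white and (308,313) green. The white one fits. I'll measure and confirm with one crop.

```bash
cat > h.py <<'E'
import numpy as np, cv2
from workcell import bot, imaging
from scipy.spatial.transform import Rotation as R
def cloud(s):
    z=s["range_z"].astype(float); K=s["mtx"]; v,u=np.mgrid[:480,:640]
    P=np.stack([(u-K[0,2])/K[0,0]*z,-(v-K[1,2])/K[1,1]*z,-z],-1)
    W=P@s["extrinsics"][:3,:3].T+s["extrinsics"][:3,3]; W[z<=0]=np.nan; return W
def down(a):  # tool down, jaw axis (tool y) along world angle a (mod pi)
    y=np.array([np.cos(a),np.sin(a),0]); z=np.array([0,0,-1.]); return R.from_matrix(np.stack([np.cross(y,z),y,z],1)).as_rotvec()
def sel(W,c,r,z0,z1):
    d=np.hypot(W[...,0]-c[0],W[...,1]-c[1]); return W[(d<r)&(W[...,2]>z0)&(W[...,2]<z1)]
def rect(p): 
    (cx,cy),(w,h),a=cv2.minAreaRect((p[:,:2]*1000).astype(np.float32)); return round(cx,1),round(cy,1),round(w,1),round(h,1),round(a,1)
E
python3 - <<'E'
from h import *
px=dict(cork=(203,285),match=(151,291),white=(248,277),tray=(198,215),rack=(301,213),wedge=(410,277),red=(420,200),glass=(490,284),grey=(304,275),wood=(360,263),orange=(381,231),green=(308,313))
C={n:dict(np.load(f"pics/{n}0.npz")) for n in("top","side")}
Ws={n:cloud(s) for n,s in C.items()}
rad=dict(tray=.12,rack=.09)
for n,(u,v) in px.items():
    c=np.nanmedian(Ws["top"][v-2:v+3,u-2:u+3].reshape(-1,3),0); print(n,c.round(3))
    for k,W in Ws.items():
        p=sel(W,c,rad.get(n,.05),.006,.2)
        if len(p)<5: continue
        zt=np.percentile(p[:,2],97); print("  ",k,len(p),"ztop",zt.round(4),"all",rect(p),end=" ")
        q=p[p[:,2]>zt-.006]; print("top",len(q),rect(q) if len(q)>3 else"")
W=Ws["top"];print("table z",np.nanmedian(W[240:330,120:450,2]), np.nanmedian(Ws["side"][300:460,240:290,2]))
i=C["top"]["img"][170:335,125:445,::-1]; cv2.imwrite("pics/crop1.png",cv2.resize(i,None,fx=2.5,fy=2.5,interpolation=cv2.INTER_CUBIC))
E
```

```text
cork [0.416 0.221 0.122]
   top 479 ztop 0.126 all (433.1, 227.1, 51.9, 77.3, 40.1) top 159 (422.8, 242.0, 52.9, 13.5, 75.3)
   side 525 ztop 0.1238 all (422.9, 238.7, 39.0, 49.8, 17.0) top 76 (423.5, 241.1, 54.8, 12.6, 75.2)
match [0.413 0.353 0.015]
   top 454 ztop 0.0194 all (415.0, 361.0, 68.0, 37.7, 69.8) top 349 (412.6, 355.5, 55.3, 35.8, 67.3)
   side 152 ztop 0.0178 all (409.1, 358.4, 62.4, 28.7, 66.5) top 126 (409.1, 358.4, 62.4, 28.7, 66.5)
white [0.436 0.143 0.051]
   top 639 ztop 0.0649 all (441.0, 133.2, 76.2, 70.5, 44.9) top 160 (438.2, 142.9, 52.8, 52.8, 44.7)
   side 801 ztop 0.0626 all (437.5, 142.3, 60.3, 53.9, 78.8) top 163 (437.8, 144.2, 56.5, 52.5, 78.0)
tray [0.578 0.258 0.006]
   top 1872 ztop 0.0137 all (582.8, 262.9, 182.9, 218.5, 32.0) top 1052 (579.8, 257.9, 127.2, 170.4, 14.0)
   side 835 ztop 0.013 all (576.3, 256.2, 122.8, 174.1, 14.1) top 572 (576.4, 256.3, 122.8, 174.1, 14.0)
rack [0.578 0.034 0.005]
   top 1599 ztop 0.035 all (568.8, 31.9, 137.1, 153.7, 76.9) top 178 (579.2, 34.0, 126.0, 50.6, 75.4)
   side 1458 ztop 0.034 all (579.0, 34.1, 133.3, 89.
[... 1015 characters left out ...]
 ztop 0.0591 all (461.4, -93.5, 78.7, 29.4, 58.4) top 55 (464.5, -89.0, 16.1, 15.0, 88.1)
   side 362 ztop 0.0577 all (463.7, -91.4, 28.4, 29.2, 86.9) top 67 (464.3, -87.8, 19.7, 16.6, 80.3)
orange [ 0.527 -0.132  0.055]
   top 201 ztop 0.0593 all (525.4, -140.7, 79.3, 62.9, 34.2) top 55 (532.5, -135.7, 16.5, 17.3, 62.2)
   side 382 ztop 0.0578 all (531.7, -137.9, 26.3, 29.1, 76.6) top 71 (532.6, -135.2, 20.5, 16.2, 76.9)
green [0.361 0.02  0.051]
   top 584 ztop 0.0652 all (362.8, 18.5, 56.5, 85.4, 85.8) top 157 (362.1, 19.7, 51.5, 53.6, 70.8)
   side 935 ztop 0.063 all (361.0, 18.7, 58.2, 54.8, 85.2) top 179 (363.2, 19.9, 53.2, 55.4, 18.3)
table z 0.0002838149264657863 0.000113009752039539
```

View pics/crop1.png

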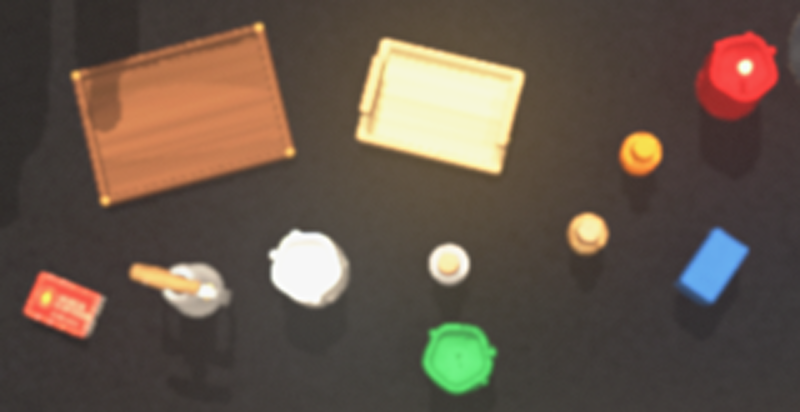

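Crop confirms it: brown-crowned stopper at (588,233), with grey/white (449,264) and orange (641,153) not wanted. White candle is at (310,268) and green at (458,357). Every pose is measured, so I start with the candle kit.

```bash
cat >> h.py <<'E'
D=np.deg2rad
def best(p,a):
    q0=bot.sense()["joint_pos"]; c=[]
    for k in(0,np.pi):
        o=down(a+k); q=bot.solve_ik(p,o)
        if q is not None: c.append((np.abs(np.array(q)-q0).max()+(9 if abs(q[6])>2.6 else 0),o))
    if not c: raise RuntimeError("no ik")
    return min(c,key=lambda t:t[0])[1]
def st(m):
    s=bot.sense(); print(m,"t",round(s["time"],1),"p",s["ee_pos"].round(4),"w",round(s["gripper_width"]*93,1),"F",s["ft_force"].round(1),flush=True)
def pick(xy,a,z,op,f,zt=.2,feed=.15):
    xy=np.asarray(xy)/1000; bot.move_gripper(op/93)
    o=best([*xy,zt],a); bot.movep([*xy,zt],o)
    hit=bot.move_linear([*xy,z],feed=feed,stop_force=8); st(f"down hit={hit}")
    bot.move_gripper(0,f_grip=f); st("gripped"); bot.move_linear([*xy,zt],feed=.2); st("lifted")
def place(xy,a,z,op,zt=.2,sf=5,over=.003):
    xy=np.asarray(xy)/1000; o=best([*xy,zt],a); bot.movep([*xy,zt],o)
    bot.move_linear([*xy,z+.012],feed=.15); hit=bot.move_linear([*xy,z-over],feed=.02,stop_force=sf); st(f"placed hit={hit}")
    bot.move_gripper(op/93); bot.move_linear([*xy,zt],feed=.2); st("up")
def infr(o,ang,x,y): c,s=np.cos(D(ang)),np.sin(D(ang)); return np.array([o[0]+c*x-s*y,o[1]+s*x+c*y])
TRAY=((577.8,257),14.0); RACK=((579,34.3),-14.8)
E
python3 - <<'E'
from h import *
W=cloud(dict(np.load("pics/top0.npz"))); b=W[(W[...,2]>.1)&(W[...,0]<.8)&(W[...,1]>.2)&(W[...,1]<.5)&(W[...,0]>.5)]
print("bottles",len(b),b.min(0).round(3) if len(b) else"")
pick((412,356),D(67.3-90),.003,60,12,zt=.15)
place(infr(*TRAY,0,42),D(14),.009,56,zt=.15)
pick((438,143.5),D(14),.022,93,20,zt=.15,feed=.12)
place(infr(*TRAY,0,-42),D(14),.028,85,zt=.18)
E
```

```text
bottles 4532 [0.696 0.298 0.1  ]
down hit=False t 3.1 p [0.4125 0.3565 0.0037] w 60.1 F [-0.1  0.7 -0. ]
gripped t 3.6 p [0.412  0.3562 0.0034] w 35.7 F [0.  0.6 3.1]
lifted t 4.5 p [0.4111 0.3555 0.1489] w 36.1 F [ 0.4  0.1 -0.2]
placed hit=True t 6.9 p [0.5675 0.2977 0.0082] w 36.2 F [-0.1  0.   3.1]
up t 8.3 p [0.5667 0.2974 0.1489] w 56.3 F [-0.1  0.  -0.7]
down hit=False t 11.1 p [0.4385 0.1437 0.0224] w 92.8 F [-0.   0.3  0.7]
gripped t 11.8 p [0.4375 0.1434 0.022 ] w 55.7 F [-1.3 -1.1  1.7]
lifted t 12.6 p [0.4372 0.1433 0.1492] w 55.7 F [-0.1 -0.2 -1.9]
placed hit=True t 15.0 p [0.5878 0.2162 0.027 ] w 55.5 F [-0.5 -0.   4.5]
up t 16.6 p [0.587  0.216  0.1788] w 85.3 F [ 0.4  0.5 -0.1]
```

```bash
python3 - <<'E'
from h import *
pick((464.4,-88.4),D(75.2),.037,50,20,zt=.17,feed=.12)
place(infr(*RACK,0,-7),D(75.2),.043,40,zt=.17)
bot.movep([.45,.23,.2],best([.45,.23,.2],D(-14.8)))
for n in("top","side"):
    s=imaging.snapshot(n); np.savez(f"pics/{n}1.npz",**s); cv2.imwrite(f"pics/{n}1.png",cv2.resize(s["img"][150:350,100:420] if n=="top" else s["img"][150:350,200:520],None,fx=2.5,fy=2.5)[:,:,::-1])
    W=cloud(s); o=infr(*RACK,0,0)/1000
    p=sel(W,infr(*RACK,0,-7)/1000,.03,.048,.08); c=p.mean(0)[:2]*1000-RACK[0]; a=D(14.8)
    print(n,len(p),"stopper rack xy",rect(p),np.array([[np.cos(a),-np.sin(a)],[np.sin(a),np.cos(a)]])@c)
    q=sel(W,o,.08,.026,.038); print("endwalls",len(q),rect(q))
E
```

```text
down hit=False t 19.9 p [ 0.4648 -0.0885  0.0375] w 49.9 F [ 0.5  0.2 -0. ]
gripped t 20.5 p [ 0.4645 -0.0884  0.0371] w 19.6 F [0.4 0.1 0.6]
lifted t 21.3 p [ 0.4636 -0.0879  0.1692] w 20.3 F [-0.4  0.  -0. ]
placed hit=True t 23.5 p [0.5773 0.0279 0.043 ] w 20.5 F [-0.8  0.2  4. ]
up t 24.9 p [0.5763 0.0279 0.169 ] w 39.9 F [-0.5  0.7 -0.4]
top 75 stopper rack xy (575.8, 26.5, 17.6, 17.7, 52.1) [-1.59573501 -8.21174709]
endwalls 195 (579.2, 33.9, 126.0, 50.3, 75.8)
side 89 stopper rack xy (576.3, 26.1, 17.3, 18.4, 6.7) [ -0.36529759 -10.76527611]
endwalls 282 (579.4, 34.8, 130.7, 49.4, 75.4)
```

View pics/top1.png

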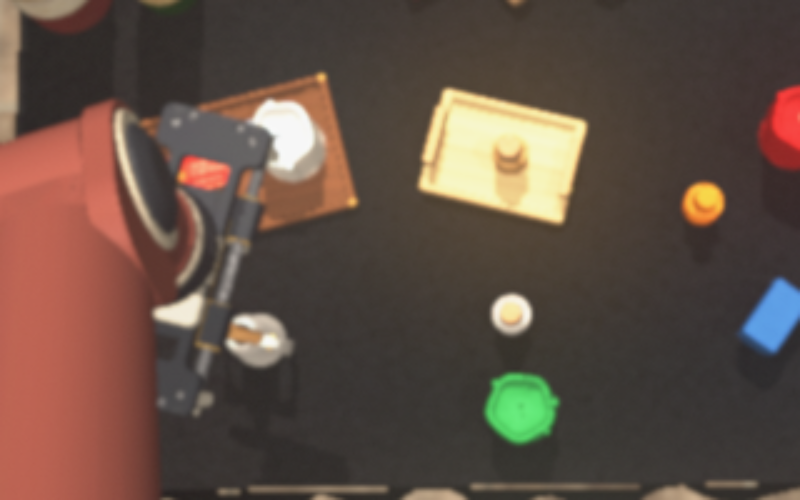

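View pics/side1.png

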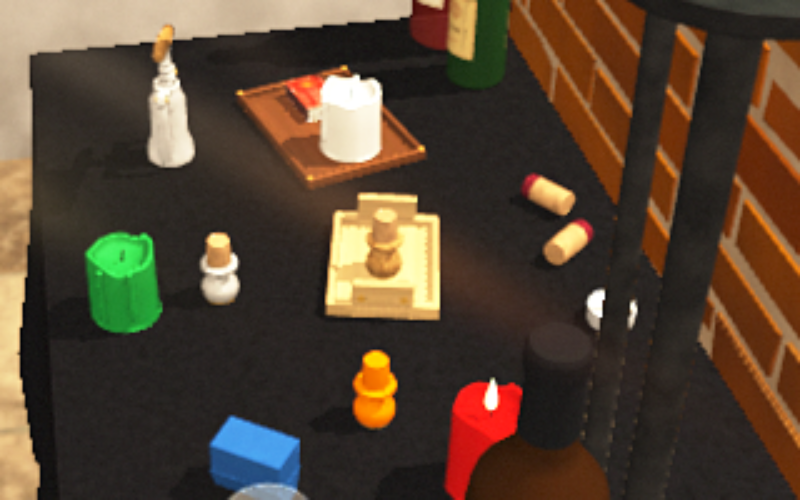

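Candle at (350,120) upright and matchbox at (310,95) flat in the tray; the stopper stands in the rack at (384,245). Corkscrew next.

```bash
python3 - <<'E'
from h import *
pick((423.2,241.6),D(-14.7),.102,45,40,zt=.24,feed=.12)
place(infr(*RACK,0,31.5),D(75.2),.108,45,zt=.24)
bot.movep([.43,-.19,.24],best([.43,-.19,.24],D(143.7)))
for n in("top","side"):
    s=imaging.snapshot(n); np.savez(f"pics/{n}2.npz",**s)
    i=s["img"][170:260,240:360] if n=="top" else s["img"][180:300,290:450]
    cv2.imwrite(f"pics/{n}2.png",cv2.resize(i,None,fx=5,fy=5,interpolation=2)[:,:,::-1])
E
```

```text
down hit=False t 27.9 p [0.4237 0.2418 0.1025] w 45.0 F [ 0.5  0.9 -0.4]
gripped t 28.5 p [0.4231 0.2417 0.1021] w 13.3 F [0.4 0.1 1.7]
lifted t 29.4 p [0.4222 0.2412 0.2388] w 13.2 F [-0.1 -0.  -2.5]
placed hit=True t 31.9 p [0.5867 0.0638 0.1058] w 13.6 F [-0.8  0.1  6.2]
up t 33.5 p [0.5862 0.0651 0.2389] w 44.9 F [-0.9  0.5  0. ]
```

View pics/top2.png

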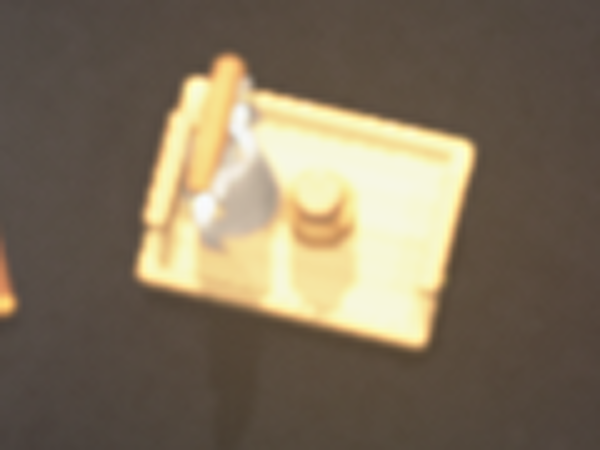

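View pics/side2.png

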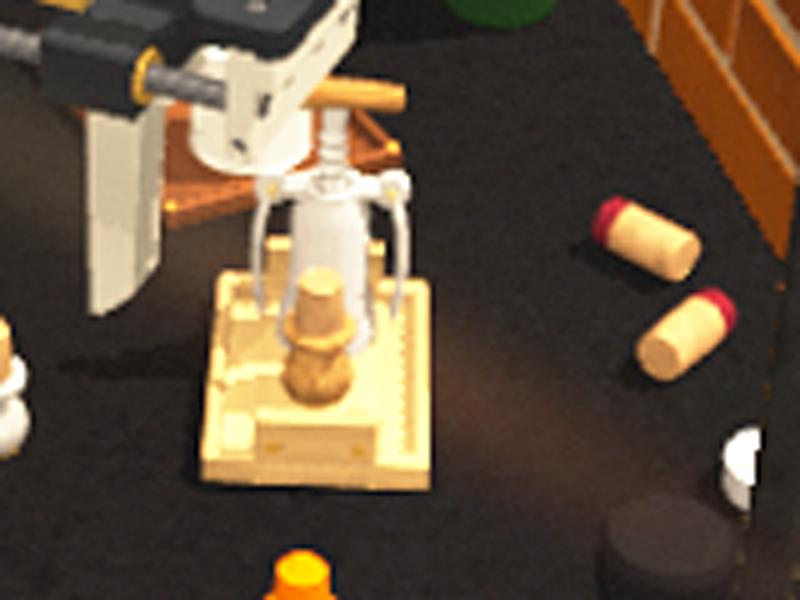

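Corkscrew stands at the far (+y) end with its arms across the row, the stopper beside it, gap free at the near end. Now the wedge.

```bash
python3 - <<'E'
from h import *
pick((435.2,-190.2),D(143.7),.019,80,60,zt=.2,feed=.12)
xy=infr(*RACK,0,-38)/1000; a=D(-14.8)
bot.movep([*xy,.2],best([*xy,.2],a))
bot.move_linear([*xy,.062],feed=.12); st("above")
h=bot.move_linear([*xy,.022],feed=.02,stop_force=32); st(f"driven {h}")
E
```

```text
down hit=False t 37.6 p [ 0.4356 -0.1904  0.0195] w 80.0 F [-0.5 -0.2 -0.1]
gripped t 38.2 p [ 0.435  -0.19    0.0191] w 53.8 F [1.2 1.3 2.6]
lifted t 39.2 p [ 0.4345 -0.1897  0.1991] w 53.8 F [-1.4 -0.7 -0.2]
above t 41.5 p [ 0.5699 -0.0026  0.0627] w 53.5 F [-0.1  1.1 -0.1]
driven False t 43.6 p [ 0.5694 -0.0023  0.0251] w 53.7 F [-4.3  1.  18. ]
```

```bash
python3 - <<'E'
from h import *
xy=infr(*RACK,0,-38)/1000
h=bot.move_linear([*xy,.016],feed=.01,stop_force=20); st(f"driven {h}")
bot.move_gripper(76/93); st("open"); bot.move_linear([*xy,.2],feed=.15)
bot.movep([.35,-.33,.28],best([.43,-.19,.28],D(-14.8))) if 0 else bot.movep([.43,-.19,.24],best([.43,-.19,.24],D(143.7)))
for n in("top","side"):
    s=imaging.snapshot(n); W=cloud(s)
    for m,c,r,z0 in(("wedge",xy,.03,.03),("stopper",infr(*RACK,0,-7)/1000,.012,.05),("candle",infr(*TRAY,0,-42)/1000,.04,.05),("match",infr(*TRAY,0,42)/1000,.04,.016),("cork",infr(*RACK,0,32)/1000,.04,.11),("grey",(.439,.028),.02,.05),("red",(.592,-.214),.04,.07),("glass",(.417,-.352),.045,.14)):
        p=sel(W,c,r,z0,.2); print(n,m,len(p),(np.percentile(p[:,2],[50,95]).round(4),rect(p)) if len(p)>4 else"")
    i=s["img"][170:260,140:360] if n=="top" else s["img"][180:300,290:450]
    cv2.imwrite(f"pics/{n}3.png",cv2.resize(i,None,fx=5 if n=="side" else 3.6,fy=5 if n=="side" else 3.6,interpolation=2)[:,:,::-1])
E
```

```text
driven True t 44.0 p [ 0.5694 -0.0023  0.0252] w 53.7 F [-0.4  0.1  4.4]
open t 44.5 p [ 0.5684 -0.002   0.0241] w 76.0 F [ 0.5 -0.7  1. ]
top wedge 561 (array([0.0507, 0.0571]), (571.5, -1.0, 54.6, 54.2, 74.9))
top stopper 74 (array([0.0621, 0.0658]), (575.4, 27.2, 17.7, 17.5, 41.4))
top candle 568 (array([0.0605, 0.0693]), (590.0, 216.1, 55.6, 53.0, 46.5))
top match 414 (array([0.0202, 0.024 ]), (569.7, 296.5, 37.6, 54.7, 14.1))
top cork 179 (array([0.1291, 0.1323]), (590.1, 65.3, 13.9, 54.6, 72.9))
top grey 65 (array([0.0564, 0.0602]), (440.7, 27.6, 16.5, 16.9, 88.6))
top red 241 (array([0.0738, 0.0816]), (594.6, -215.0, 54.4, 52.3, 52.4))
top glass 71 (array([0.151 , 0.1572]), (409.5, -369.6, 22.1, 52.0, 53.4))
side wedge 593 (array([0.0506, 0.0572]), (571.7, -1.4, 55.8, 53.8, 74.3))
side stopper 82 (array([0.06  , 0.0642]), (576.4, 26.2, 16.5, 18.9, 1.9))
side candle 0 
side match 1 
side cork 128 (array([0.1273, 0.1307]), (595.5, 63.7, 16.4, 39.7, 79.4))
side grey 61 (array([0.0553, 0.0578]), (440.3, 28.1, 20.7, 16.1, 81.6))
side red 213 (array([0.0737, 0.0884]), (589.1, -214.0, 55.6, 42.4, 65.9))
side glass 651 (array([0.1479, 0.1551]), (417.9, -357.5, 54.1, 56.0, 10.4))
```

View pics/top3.png

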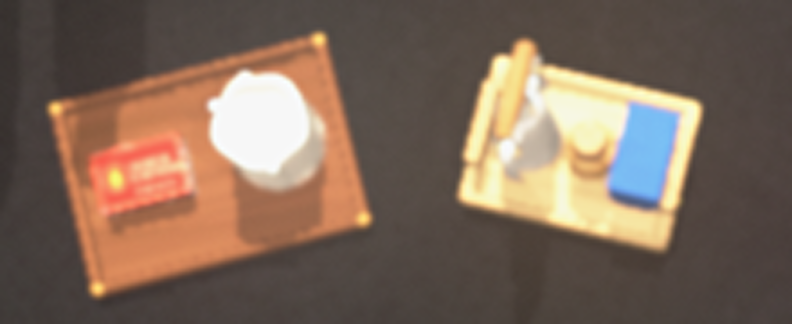

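View pics/side3.png

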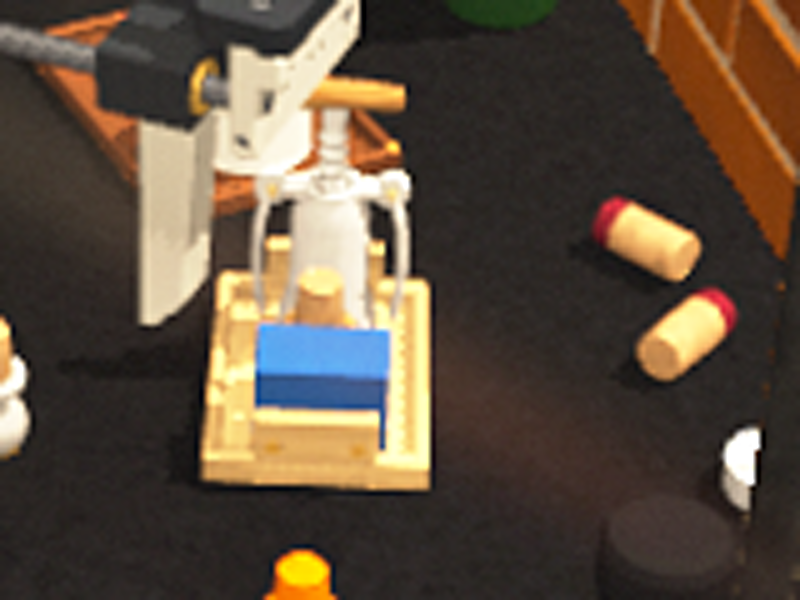

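The top view shows both kits in place; the side view shows the wedge top level just above the end wall. I'll press on the wedge top with shut fingers to prove it is on the floor (expected contact z = 52 mm).

```bash
python3 - <<'E'
from h import *
xy=infr(*RACK,0,-38)/1000; p=[*xy,.15]
bot.movep(p,best(p,D(-14.8))); bot.move_gripper(0)
bot.move_linear([*xy,.06],feed=.12)
h=bot.move_linear([*xy,.047],feed=.01,stop_force=4); st(f"contact {h}")
h=bot.move_linear([*xy,.040],feed=.01,stop_force=22); st(f"press {h}")
bot.move_linear(p,feed=.15)
bot.movep([.43,-.19,.24],best([.43,-.19,.24],D(143.7))); st("away")
s=imaging.snapshot("top"); W=cloud(s)
a=D(14.8); M=np.array([[np.cos(a),-np.sin(a)],[np.sin(a),np.cos(a)]]); L=(W[...,:2]*1000-RACK[0])@M.T
m=(abs(L[...,0])<22)&(L[...,1]<-28)&(L[...,1]>-50); print("wedge top z",np.percentile(W[m][:,2],[5,50,95]).round(4))
m=(abs(L[...,0])<35)&(L[...,1]<-65)&(L[...,1]>-90);print("table near",np.nanmedian(W[m][:,2]))
q=W[(abs(L[...,0])<40)&(abs(L[...,1])<63)&(W[...,2]>.03)&(W[...,2]<.04)]
m=(abs(L[...,0])<22)&(L[...,1]>-65)&(L[...,1]<-58);print("end wall z (34)",np.nanmedian(W[m][:,2]))
E
```

```text
contact True t 50.9 p [ 0.5692 -0.0024  0.0524] w 0.9 F [0.5 0.6 4.6]
press True t 51.4 p [ 0.5692 -0.0025  0.0524] w 0.2 F [-0.4  0.6  4.8]
away t 53.1 p [ 0.4311 -0.1881  0.2393] w 0.5 F [-0.4  0.9  0. ]
wedge top z [0.0492 0.0522 0.0559]
table near 9.196487763563077e-05
end wall z (34) 0.03290826857455076
```

```bash
python3 -c "
from workcell import bot
bot.move_gripper(.8); bot.job_done()"
```

```text
the job is handed in; nothing more can be done
```

Both kits are made up and the job is handed in, at about 54 s on the robot's clock.

- **Tray:** the white candle stands upright on the floor and the matchbox lies flat beside it.
- **Rack:** the corkscrew is at the +y end with its arms across the row, the brown-crowned stopper is next to it, and the wedge went in last at the -y end.

**Last checks:**
- **Wedge:** it took about 18 N to drive. A shut-finger press met its top at z = 52.4 mm (52 expected on the floor) and it did not sink further. The top camera read 52.2 mm.
- **Bystanders:** the grey stopper and red candle measured within about 2 mm of where they started.
- **Glass:** the last tasting glass readings, from its rim only, disagree with the first by 5–20 mm. I put this down to patchy depth readings on glass, as the arm was not sent near it and no contact force showed. I did not confirm it with a closer look.
- **Side view:** the arm hid the tray from the side camera in the last pictures, so the final tray check is from the top view only. An earlier side picture did show both pieces standing correctly.

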